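Set the tube mixer's dial and start it

TASK

Without gripping anything, push the upright fin of the tube mixer's round dial sideways with your fingertips until the index line at the fin's outer end lines up with the one long line of the scale around it. Then press the large start button fully down with a fingertip and let it come back up. Leave the small stop button, the sample tubes, the bottle and the slide box alone, and finish clear of everything.

Things in the scene. Friction and masses are not known exactly. Their poses are not given: they have to be found in the camera images.
- mixer: White tube mixer, fixed. Origin on the bench under the centre of its control panel; x points to the rollers behind it, z up. Panel 200 mm (x) by 340 mm (y), flat top 60 mm above the bench. Rollers along y at x 100..262 mm, not above the panel; tubes on them reach 64 mm. Dial axis at x 0, y +75 mm; buttons at y -95 mm, x +45 and -45 mm, which is where varies.
- dial (a joint): Turn of the dial about its vertical axis, rad, growing anticlockwise seen from above; 0 when the fin points along the mixer's +x. Pushing the flank that faces clockwise turns it anticlockwise and the other way round. Turns both ways without stops in reach; stiff friction (about 0.09 N m, so about 3 N pushed at the fin) holds it where it is left, it does not coast.
- dial_centre (a point): On the dial's axis at the height of its flat face (69 mm above the bench). White disc, 102 mm diameter, with a low grey hub (18 mm wide, 4 mm high) and one upright grey radial fin, 10 mm thick, from 12 to 40 mm from the axis, 22 mm above the face. Around it, 5 mm below the face, lies the aluminium scale collar, 148 mm in diameter.
- fin_top (a point): Middle of the fin's top edge, 26 mm from the axis; its x axis points radially outwards along the fin.
- index (a point): End of the dial's index mark: a black line 4 mm wide on the dial's rim, in line with the fin beyond its outer end. The point turns with the dial at 52 mm from the axis, 64 mm above the bench.
- long_line (a point): Inner end of the long scale line, 52 mm from the axis, 64 mm above the bench. The collar has 24 black lines 15 degrees apart: one long (20 mm long, 4 mm wide: the target), 23 short and thin (5 mm). It is fixed in a run but turned differently each time. The index lines up when both points lie on each other.
- start_top (a point): Centre of the top of the large start button when up: grey, round, 34 mm diameter, 18 mm above the panel (78 mm above the bench), in a 50 mm aluminium ring 12 mm high; moves with the button.
- start (a joint): Travel of the start button, m: 0 up, 0.006 fully down. Spring, 1.5 N to begin and 5 N fully down.
- stop_top (a point): Centre of the top of the small stop button: grey, round, 18 mm diameter, also 18 mm above the panel, in a 34 mm ring, 90 mm from the start button. To be left alone.
- stop (a joint): Travel of the stop button, m: 0 up, 0.006 fully down.
- bottle: Amber bottle with black cap, standing loose on the bench beside the mixer, 60 mm diameter, 120 mm high, origin under its centre.
- slide_box: White slide box with blue lid, loose on the bench on the other side of the mixer from the bottle, 105 by 105 by 59 mm, origin under its centre.
- tube0: Closed white sample tube with dark cap, 16 mm diameter, 100 mm long, lying loose along y between the first two rollers; origin at its middle.
- tube1: The same kind of tube between the last two rollers.
Things that resemble listed ones, but are neither listed nor needed, are in the scene too. What is shaped like the tube1 but turquoise or yellow is not meant.

How it is judged:
By the outcome, as a careful person would: the job done as asked, in the order asked, and still so for the second after the job is handed in, with the robot touching nothing.
It also fails if it takes over 67 s, if anything falls off the work surface, if the arm or the gripper's body presses on something with over 40 N, if the wrist force passes 120 N, or if a joint passes its speed limit or range.

ROBOT

A 7-joint arm with a two-finger parallel gripper is mounted at the origin on the work surface. World frame = base frame: x ahead of the robot, y to its left, z up, the work surface at z = 0. Lengths are in m, angles in rad, forces in N, time in s.
With the tool pointing down it reaches from about 0.425 to 0.825 m from the base axis. Payload 3.6 kg.
Tool frame: the origin (TCP) lies on the mounting face of the last link; the fingertips stand 186 mm ahead of it and the grasp point (between the pads) lies arm.grip_point_offset ahead of it (arm.grip_point_offset is the distance from the TCP to the grasp point, in m); z points along the fingers, y is the direction in which the jaws open and shut (so a half turn about z gives the same grasp; the last joint's range is limited). The gripper opens to 93 mm and grips with 3 to 60 N. Pads are 15 mm wide; open, the fingers measure 128 mm over their backs; the gripper's body (75 mm by 188 mm) begins 65 mm behind the grasp point.
Start: joints at [1.198, 0.615, -0.013, 1.423, 0.008, 1.103, -0.04], TCP at [0.22, -0.612, 0.405] pointing down, gripper open.
Joint ranges: [-3.12, 3.12], [-0.3, 2.06], [-1.34, 1.32], [0.26, 2.42], [-1.36, 4.5], [0.01, 1.98], [-2.84, 2.84]. Speed limits (rad/s): [2.79, 2.79, 3.14, 3.14, 3.14, 3.14, 3.14].

INTERFACE

Orientations are given as a unit quaternion [x, y, z, w].
In Python, from workcell import sensors, eyes, arm gives the robot as it stands. The module is installed in compiled form; this text tells all that it offers.
- The arm moves only by the tool arm_command, never from a script. Its argument "series" is one flat list of numbers, 7 for each row, row after row: the shift along the tool's x, y, z normalised to -1 to 1, where 1 is 0.25 m, then the turn, a rotation vector about the tool's x, y, z normalised to -1 to 1, where 1 is pi rad, then the opening, from 0 (shut) to 1 (fully open). In form: [dx, dy, dz, rx, ry, rz, gripper, dx, dy, dz, rx, ry, rz, gripper, ...]. A call has 1 to 5 rows; each row shifts and turns the commanded pose from where the row before left it, along the tool's axes as they then stand; what a row does not reach is not made up. A row lasts 1/12 s, in which the tool goes at most 41.7 mm and 7.16 degrees, less where a joint would pass 70% of its speed; a pose out of reach is approached as far as the arm can. A call with a number of a shift or a turn outside -1 to 1 is refused whole. A call with a gripper value outside its range is refused whole. The fingers move at their own pace and stop on an object; "grip_force" is the grip in N (left out, the last holds). Time passes only in rows, so rows that do not move let the fingers close. It gives the time, the measured TCP pose, the force and the opening at its end, in the units of the state.
- sensors.get_obs(): the state, without advancing time (a new reading comes with each control period).
- eyes.capture(name): name is "scene" or "side" or "wrist"; returns a dict with "color" (400x640x3 uint8, red, green, blue), "fx", "fy", "cx", "cy" (pixels), "R" (3x3) and "t" (3): a world point X has camera coordinates R X + t; the wrist camera has in their place "T_tool_cam" (4x4, takes a point from camera to tool coordinates, whose origin is the TCP and whose axes are the flange's). Camera axes: x right, y down, z forward; pixel columns grow to the right and rows downward; lengths in m; the calibration is good to about 2 mm. A picture is of the moment at which its call begins: read the wrist's pose just before it. There is no depth.
- arm.job_done(): hands the job in, once; it reports no verdict.
The state is a dict: "time": time; "qpos": joint angles; "qd": joint speeds; "joint_torque": joint torques, N m; "ee_pos": TCP position; "tool_rot": TCP orientation; "wrist_force": force on the tool from outside, world axes, zero at the start; "ft_torque": the same for the moment, N m; "width": finger opening in m.
Only numpy, scipy, OpenCV 4.12 (cv2) and the standard library are available. Lean on these libraries where they do the work, as an engineer would, in place of code of your own. Each camera call takes 0.05 s, during which the arm holds its last target. There are 200 camera calls.

## Working session

There is one attempt and no reset: what is moved stays moved. The work goes in short steps, Python scripts to look and compute and a tool call to move; the robot and the scene stay as the last step left them, time stands still between calls to the robot, and variables do not carry over. Pictures are saved under pics/ and viewed, about 8 in all and at most 12, crops included, and the job is handed in when it is done.

Besides the shell and the picture viewer there is one more tool, called after "Request:" as a command line: name --argument value ..., lists and objects as JSON in quotes. arm_command: Moves the arm, as the interface text tells. Scaled input: -1 to 1 covers 0.25 m each way for a shift and pi rad each way for a turn. Its arguments: {"type":"object","properties":{"series":{"type":"array"},"grip_force":{"type":"number"}},"required":["series"]}

```bash
mkdir -p pics; ls; python3 - <<'E'
from workcell import sensors, eyes, arm
import cv2, numpy as np
o=sensors.get_obs(); print({k:np.round(v,3).tolist() for k,v in o.items()}, arm.grip_point_offset)
for n in ("scene","side"):
    c=eyes.capture(n); cv2.imwrite(f"pics/{n}0.png",c["color"][:,:,::-1]); print(n,c["fx"],c["cx"],c["cy"],np.round(c["R"],3).tolist(),np.round(c["t"],3).tolist())
c=eyes.capture("wrist"); cv2.imwrite("pics/wrist0.png",c["color"][:,:,::-1]); print(c["fx"],np.round(c["T_tool_cam"],3).tolist())
E
```

```text
pics
{'time': 0.0, 'qpos': [1.199, 0.616, -0.013, 1.425, 0.008, 1.103, -0.04], 'qd': [0.0, -0.001, 0.001, 0.001, -0.0, -0.002, 0.001], 'joint_torque': [0.001, -45.893, 0.209, -16.574, -0.061, 0.02, 0.0], 'ee_pos': [0.22, -0.611, 0.404], 'tool_rot': [0.985, 0.172, -0.0, -0.001], 'wrist_force': [0.197, -0.043, -0.066], 'ft_torque': [-0.004, -0.005, 0.033], 'width': 0.093} 0.1673
scene 498.7322573275166 316.9688605773923 203.1575811054786 [[0.528, 0.849, 0.002], [0.665, -0.412, -0.623], [-0.528, 0.33, -0.783]] [-0.31, -0.366, 1.731]
side 435.33152300972336 322.97353220186335 195.47453119568797 [[-0.704, -0.71, 0.016], [-0.386, 0.364, -0.848], [0.596, -0.603, -0.53]] [0.421, 0.328, 0.906]
277.3585001480371 [[0.0, -0.969, -0.247, 0.068], [1.0, 0.0, 0.001, 0.0], [-0.001, -0.247, 0.969, 0.02], [0.0, 0.0, 0.0, 1.0]]
```

View pics/scene0.png

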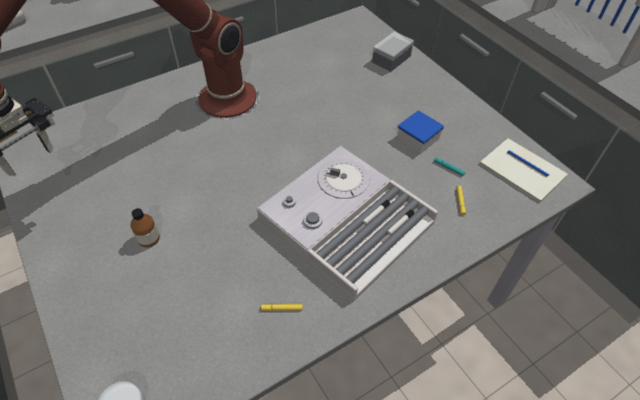

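View pics/side0.png

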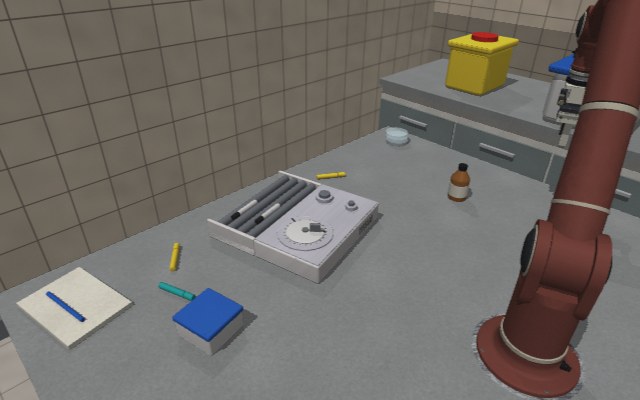

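The scene view shows the mixer with the dial at about (344,178), its fin towards (333,172), the large round button at (313,219) and the small one at (289,201). The side view shows the same layout: dial (306,231), large (324,196), small (351,205).

```bash
cat > h.py <<'E'
from workcell import sensors, eyes, arm
import cv2, numpy as np
from scipy.spatial.transform import Rotation as Rot
def cap(n):
    o=sensors.get_obs(); c=eyes.capture(n)
    if n=="wrist":
        T=np.array(c["T_tool_cam"]); Rt=Rot.from_quat(o["tool_rot"]).as_matrix()
        Rw=Rt@T[:3,:3]; p=Rt@T[:3,3]+np.array(o["ee_pos"])
        c["R"]=Rw.T; c["t"]=-Rw.T@p
    c["R"]=np.array(c["R"]); c["t"]=np.array(c["t"]); return c
def ray(c,uv,z):
    uv=np.atleast_2d(uv).astype(float)
    d=np.c_[(uv[:,0]-c["cx"])/c["fx"],(uv[:,1]-c["cy"])/c["fy"],np.ones(len(uv))]@c["R"]
    p=-c["R"].T@c["t"]; return p+d*((z-p[2])/d[:,2])[:,None]
def proj(c,X):
    q=np.atleast_2d(X)@c["R"].T+c["t"]; return np.c_[q[:,0]/q[:,2]*c["fx"]+c["cx"],q[:,1]/q[:,2]*c["fy"]+c["cy"]]
def save(n,im,**k): cv2.imwrite(f"pics/{n}.png",im[:,:,::-1])
E
python3 - <<'E'
from h import *
for n,px in (("scene",[(344,178),(313,217),(289,199)]),("side",[(306,231),(324,194),(351,204)])):
    c=cap(n); print(n,[ray(c,p,z).round(4).tolist() for p,z in zip(px,(.069,.078,.078))])
    im=c["color"]; u,v=px[0]
    u0,v0=(u-95,v-40) if n=="scene" else (u-60,v-60)
    save("crop_"+n,cv2.resize(im[v0:v0+110,u0:u0+140],None,fx=5,fy=5,interpolation=cv2.INTER_CUBIC))
E
python3 -c "
import cv2,numpy as np
a=cv2.imread('pics/crop_scene.png');cv2.imwrite('pics/c1.png',a)"
```

```text
scene [[[0.5699, 0.1008, 0.069]], [[0.6469, -0.0494, 0.078]], [[0.5609, -0.0727, 0.078]]]
side [[[0.5568, 0.1043, 0.069]], [[0.6444, -0.0492, 0.078]], [[0.5537, -0.067, 0.078]]]
```

View pics/crop_scene.png

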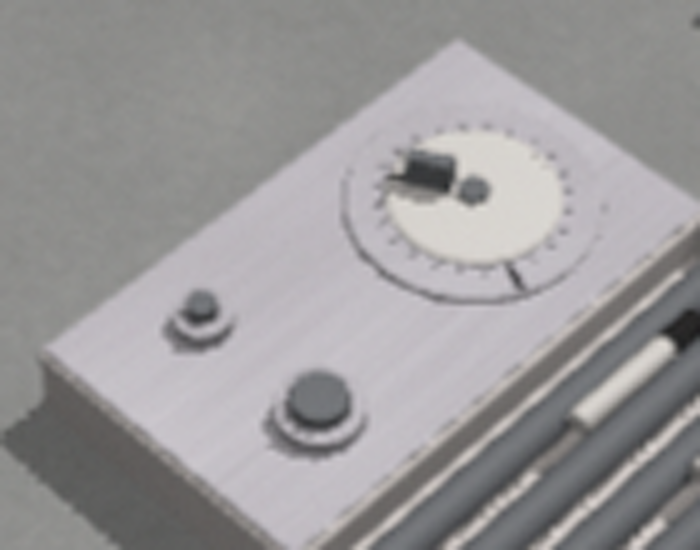

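Candidates (scene pixels):
- **Large button:** (313,218) is grey with the wide ring, so it is start. The small one at (289,200) is stop.
- **Long line:** (351,192). The other ticks are short, and the collar's dark rim at about (330,195) is only shadow.
- **Index:** (328,173), at the fin's outer end.

The crop confirms these choices. I'm moving over the panel for a wrist view, closing the fingers on the way.

Request:
arm_command --series '[0.109,-0.119,0,0,0,0,0,0.109,-0.119,0,0,0,0,0,0.109,-0.119,0,0,0,0,0,0.109,-0.119,0,0,0,0,0,0.109,-0.119,0,0,0,0,0]' --grip_force 5

```text
time: 0.67
ee_pos: [0.2984, -0.4235, 0.4047]
tool_rot: [0.985, 0.172, 0.0, -0.0]
wrist_force: [0.3, -0.2, -0.2]
width: 0.0642
```

Request:
arm_command --series '[0.109,-0.119,0,0,0,0,0,0.109,-0.119,0,0,0,0,0,0.109,-0.119,0,0,0,0,0,0.109,-0.119,0,0,0,0,0,0.109,-0.119,0,0,0,0,0]'

```text
time: 1.08
ee_pos: [0.3761, -0.2374, 0.405]
tool_rot: [0.985, 0.172, 0.0, 0.0]
wrist_force: [0.6, -0.2, 0.8]
width: 0.031
```

Request:
arm_command --series '[0.109,-0.119,0,0,0,0,0,0.109,-0.119,0,0,0,0,0,0.109,-0.119,0,0,0,0,0,0.109,-0.119,0,0,0,0,0,0.109,-0.119,0,0,0,0,0]'

```text
time: 1.5
ee_pos: [0.4539, -0.0512, 0.4051]
tool_rot: [0.985, 0.172, 0.0, 0.0]
wrist_force: [0.9, -0.4, 0.2]
width: 0.0013
```

Request:
arm_command --series '[0.109,-0.119,0,0,0,0,0,0.109,-0.119,0,0,0,0,0,0,0,0,0,0,0,0,0,0,0,0,0,0,0]'

```text
time: 1.83
ee_pos: [0.4851, 0.0242, 0.4047]
tool_rot: [0.985, 0.175, 0.0, -0.001]
wrist_force: [-0.2, -1.1, -0.0]
width: 0.0002
```

```bash
python3 - <<'E'
from h import *
o=sensors.get_obs(); print(o["time"],o["ee_pos"],o["tool_rot"],o["width"])
c=cap("wrist"); np.save("w1.npy",c,allow_pickle=True)
g=proj(c,[[.5635,.1025,.069]])[0]; print(g)
print(proj(c,[[.646,-.049,.078],[.557,-.07,.078]]))
u,v=int(g[0]),int(g[1]); 
save("w1full",c["color"])
a=c["color"]; u0=max(0,u-110);v0=max(0,v-80); print(u0,v0)
save("w1",cv2.resize(a,(800,500),interpolation=cv2.INTER_CUBIC))
E
```

```text
1.8333 [0.48511719 0.02419412 0.40470059] [ 9.84526177e-01  1.75236622e-01  2.05379213e-04 -5.39708894e-04] 0.0002467560564653903
[278.07369094 103.87571518]
[[442.80085123  76.86815103]
 [423.91298398 166.08901249]]
168 23
```

View pics/w1.png

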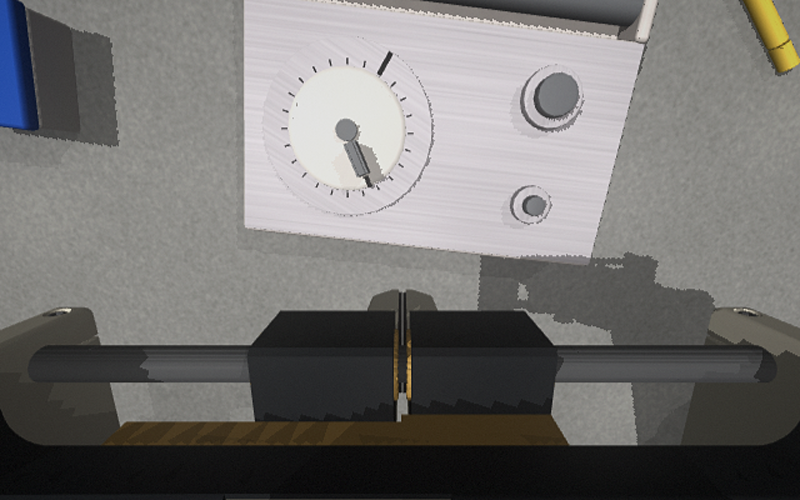

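The wrist view (800x500) shows the dial hub at (346,129), the fin running to (365,177) with the index at (369,184), and the long line at (385,64). Start is at (557,95) and stop at (534,205). Next I'll measure these with masks.

```bash
cat >> h.py <<'E'
def blobs(m,amin=3):
    n,l,s,ce=cv2.connectedComponentsWithStats(m.astype(np.uint8)); return [(ce[i],s[i,4],l==i) for i in range(1,n) if s[i,4]>=amin]
def line_end_angle(c,ctr,r0,r1,thr=70,z=.064):
    """dark pixels in annulus r0..r1 about ctr on plane z -> clusters by angle"""
    g=c["color"].max(2); v,u=np.nonzero(g<thr); P=ray(c,np.c_[u,v],z)[:,:2]-ctr[:2]
    r=np.hypot(*P.T); k=(r>r0)&(r<r1); m=np.zeros(g.shape,bool); m[v[k],u[k]]=1; out=[]
    for ce,a,l in blobs(m,4):
        vv,uu=np.nonzero(l); q=ray(c,np.c_[uu,vv],z)[:,:2]-ctr[:2]; rr=np.hypot(*q.T); mn=q.mean(0)
        out.append((round(np.degrees(np.arctan2(mn[1],mn[0])),2),a,rr.min().round(4),rr.max().round(4),ce.round(1)))
    return out
E
python3 - <<'E'
from h import *
c=np.load("w1.npy",allow_pickle=True).item(); im=c["color"]
# disc: bright, low-saturation inside; fit ellipse via contour on rays
hsv=cv2.cvtColor(im,cv2.COLOR_RGB2HSV)
for p in [(277,103),(290,95),(250,95),(445,76),(427,164),(308,51),(335,110),(286,126),(295,147)]: print(p,im[p[1],p[0]])
m=(im.max(2)<150)&(im.max(2)>60)&(np.ptp(im.astype(int),axis=2)<25)
for nm,p,z in (("start",(445,76),.078),("stop",(427,164),.078),("hub",(277,103),.073)):
    for ce,a,l in blobs(m,15):
        if np.hypot(*(ce-p))<12: print(nm,ce.round(1),a,ray(c,ce,z).round(4))
for z in (.069,):
    d=(im[:,:,0].astype(int)-im[:,:,2]>2)&(im.min(2)>180)
    d=cv2.morphologyEx(d.astype(np.uint8),cv2.MORPH_OPEN,np.ones((3,3)))
    for ce,a,l in blobs(d,300):
        if np.hypot(*(ce-(277,103)))<20:
            ct=max(cv2.findContours(l.astype(np.uint8),cv2.RETR_EXTERNAL,cv2.CHAIN_APPROX_NONE)[0],key=len)[:,0]
            ct=cv2.convexHull(ct)[:,0]; Q=ray(c,ct,z)[:,:2].astype(np.float32); print("disc",ce,a,cv2.fitEllipse(Q*1000))
E
```

```text
(277, 103) [133 132 134]
(290, 95) [226 226 222]
(250, 95) [226 226 225]
(445, 76) [120 120 123]
(427, 164) [125 125 129]
(308, 51) [56 55 57]
(335, 110) [219 213 219]
(286, 126) [126 126 129]
(295, 147) [64 63 64]
start [445.1  76.6] 1068 [[ 0.647 -0.051  0.078]]
stop [426.9 164.1] 263 [[ 0.5601 -0.0721  0.078 ]]
```

```bash
python3 - <<'E'
from h import *
c=np.load("w1.npy",allow_pickle=True).item(); im=c["color"].astype(int)
d=(im[:,:,1]-im[:,:,0]>=-2)&(im.min(2)>190)
d=cv2.morphologyEx(d.astype(np.uint8),cv2.MORPH_OPEN,np.ones((3,3)))
for ce,a,l in blobs(d,300):
    if np.hypot(*(ce-(277,103)))<20:
        ct=max(cv2.findContours(l.astype(np.uint8),cv2.RETR_EXTERNAL,cv2.CHAIN_APPROX_NONE)[0],key=len)[:,0]
        Q=ray(c,cv2.convexHull(ct)[:,0],.069)[:,:2].astype(np.float32); print("disc",ce,a,cv2.fitEllipse(Q*1000))
m=np.abs(im.max(2)-133)<12
for ce,a,l in blobs(m,15):
    if np.hypot(*(ce-(277,103)))<25: print("hub",ce,a,ray(c,ce,.073))
S=np.array([.647,-.051]);T=np.array([.5601,-.0721]); ex=(S-T)/np.linalg.norm(S-T); ey=np.array([-ex[1],ex[0]])
C=(S+T)/2+170e-3*ey; print("from buttons",C,np.linalg.norm(S-T),np.degrees(np.arctan2(ex[1],ex[0])))
for C in (C,ray(c,(277,103),.073)[0,:2]): print(C);[print(x) for x in line_end_angle(c,C,.042,.076,95)]
E
```

```text
disc [273.92609524  95.42971429] 5250 ((563.3391723632812, 105.00462341308594), (94.7413330078125, 96.47514343261719), 1.635556697845459)
hub [276.4562212  103.41474654] 217 [[0.56316528 0.10355675 0.073     ]]
hub [283.70967742 126.17511521] 217 [[0.54374265 0.08903538 0.073     ]]
from buttons [0.56343815 0.10365   ] 0.08942494059265567 13.647750781086147
[0.56343815 0.10365   ]
(np.float64(-11.96), np.int32(70), np.float64(0.053), np.float64(0.072), array([307.7,  50.3]))
(np.float64(18.79), np.int32(4), np.float64(0.0533), np.float64(0.0562), array([277. ,  48.5]))
(np.float64(33.32), np.int32(4), np.float64(0.0538), np.float64(0.0568), array([263.8,  49.5]))
(np.float64(3.31), np.int32(5), np.float64(0.0529), np.float64(0.0566), array([291.,  51.]))
(np.float64(48.33), np.int32(5), np.float64(0.0531), np.float64(0.0573), array([251.2,  55. ]))
(np.float64(63.26), np.int32(4), np.float64(0.0533), np.float64(0.0574), array([240.5,  63.5]))
(np.float64(-138.75), np.int32(30), np.float64(0.0424), np.float64(0.0518), array([294.2, 145.1]))
(np.float64(-161.73), np.int32(4), np.float64(0.0538), np.float64(0.0572), array([278. , 155.5]))
[0.56376007 0.10314281]
(np.float64(-11.57), np.int32(70), np.float64(0.0526), np.float64(0.0715), array([307.7,  50.3]))
(np.float64(19.4), np.int32(4), np.float64(0.0532), np.float64(0.056), array([277. ,  48.5]))
(np.float64(33.94), np.int32(4), np.float64(0.0538), np.float64(0.0568), array([263.8,  49.5]))
(np.float64(3.87), np.int32(5), np.float64(0.0526), np.float64(0.0563), array([291.,  51.]))
(np.float64(48.93), np.int32(5), np.float64(0.0533), np.float64(0.0575), array([251.2,  55. ]))
(np.float64(63.79), np.int32(4), np.float64(0.0536), np.float64(0.0577), array([240.5,  63.5]))
(np.float64(-139.48), np.int32(30), np.float64(0.0423), np.float64(0.0517), array([294.2, 145.1]))
(np.float64(-162.33), np.int32(4), np.float64(0.054), np.float64(0.0574), array([278. , 155.5]))
```

Buttons and hub agree on a dial axis of (0.5635, 0.1035) and a mixer yaw of about 13.6°. The index is at about -139° and the long line at about -11.7°, so the dial must turn +127° anticlockwise. I'll push on the flank facing clockwise, turning the tool about the dial axis as it goes. First I yaw the tool by -89°.

Request:
arm_command --series '[0,0,0,0,0,0.0381,0,0,0,0,0,0,0.0381,0,0,0,0,0,0,0.0381,0,0,0,0,0,0,0.0381,0,0,0,0,0,0,0.0381,0]'

```text
time: 2.3
ee_pos: [0.4842, 0.019, 0.4048]
tool_rot: [0.991, -0.131, -0.0, 0.0]
wrist_force: [0.7, -0.3, 0.1]
width: 0.0007
```

Request:
arm_command --series '[0,0,0,0,0,0.0381,0,0,0,0,0,0,0.0381,0,0,0,0,0,0,0.0381,0,0,0,0,0,0,0.0381,0,0,0,0,0,0,0.0381,0]'

```text
time: 2.72
ee_pos: [0.4842, 0.019, 0.4049]
tool_rot: [0.909, -0.417, -0.0, 0.0]
wrist_force: [-0.1, -0.5, 0.1]
width: 0.0006
```

Request:
arm_command --series '[0,0,0,0,0,0.0381,0,0,0,0,0,0,0.0381,0,0,0,0,0,0,0.0381,0,0,0,0,0,0,0,0,0,0,0,0,0,0,0]'

```text
time: 3.13
ee_pos: [0.4843, 0.0199, 0.4049]
tool_rot: [0.823, -0.569, 0.0, 0.0]
wrist_force: [0.3, 0.4, 0.5]
width: 0.0003
```

```bash
cat >> h.py <<'E'
def togo(xyz,yaw=None):
    o=sensors.get_obs(); M=Rot.from_quat(o["tool_rot"]).as_matrix(); y=np.degrees(np.arctan2(M[1,0],M[0,0]))
    d=M.T@(np.array(xyz)-o["ee_pos"]); print("t",round(o["time"],2),"ee",np.round(o["ee_pos"],4),"yaw",round(y,2),"tilt",np.round(M[2,:2],4),"shift norm",(d/.25).round(4),"q7",round(o["qpos"][6],2),"F",np.round(o["wrist_force"],1),"yaw to go",None if yaw is None else round(yaw-y,2))
E
python3 - <<'E'
from h import *
togo([.5329,.1051,.264],-69)
E
```

```text
t 3.13 ee [0.4843 0.0199 0.4049] yaw -69.33 tilt [0.0005 0.0004] shift norm [-0.2507 -0.3024  0.5632] q7 -2.77 F [0.3 0.4 0.5] yaw to go 0.33
```

q7 is close to its limit, so I'll use yaw -49° (flat on the fin) and start 10 mm behind the fin.

Request:
arm_command --series '[0,0,0,0,0,-0.0376,0,0,0,0,0,0,-0.0376,0,0,0,0,0,0,-0.0376,0,0,0,0,0,0,0,0]'

```text
time: 3.47
ee_pos: [0.4845, 0.0203, 0.4049]
tool_rot: [0.91, -0.414, 0.0, -0.0]
wrist_force: [-0.7, -0.9, 0.5]
width: 0.0005
```

```bash
python3 - <<'E'
from h import *
togo([.5276,.1021,.264],-49)
E
```

```text
t 3.47 ee [0.4845 0.0203 0.4049] yaw -48.87 tilt [-0.     -0.0001] shift norm [-0.1331 -0.3449  0.5636] q7 -2.45 F [-0.7 -0.9  0.5] yaw to go -0.13
```

Request:
arm_command --series '[-0.0444,-0.115,0,0,0,0,0,-0.0444,-0.115,0,0,0,0,0,-0.0444,-0.115,0.12,0,0,0,0,0,0,0.12,0,0,0,0,0,0,0.12,0,0,0,0]'

```text
time: 3.88
ee_pos: [0.5282, 0.1039, 0.315]
tool_rot: [0.91, -0.414, 0.001, -0.001]
wrist_force: [0.4, -1.0, -0.7]
width: 0.0007
```

Request:
arm_command --series '[0,0,0,0,0,0,0,0,0,0,0,0,0,0]'

```text
time: 4.05
ee_pos: [0.5273, 0.1015, 0.3148]
tool_rot: [0.909, -0.416, -0.001, 0.001]
wrist_force: [-0.2, 0.7, 1.4]
width: 0.0006
```

```bash
python3 - <<'E'
from h import *
togo([.5276,.1021,.264],-49)
c=cap("wrist"); save("w2",cv2.resize(c["color"],(800,500)))
C=np.array([.5635,.1035]);[print(x) for x in line_end_angle(c,C,.042,.076,95)]
E
```

```text
t 4.05 ee [0.5273 0.1015 0.3148] yaw -49.14 tilt [-0.0014  0.0034] shift norm [-0.0007 -0.0033  0.2034] q7 -2.59 F [-0.2  0.7  1.4] yaw to go 0.14
(np.float64(-11.79), np.int32(115), np.float64(0.0523), np.float64(0.0718), array([237.2, 130.6]))
(np.float64(-42.09), np.int32(6), np.float64(0.0527), np.float64(0.0566), array([275.7, 124.5]))
(np.float64(-57.27), np.int32(9), np.float64(0.0528), np.float64(0.0567), array([293.7, 125. ]))
(np.float64(-26.94), np.int32(7), np.float64(0.0532), np.float64(0.0566), array([258.3, 128.7]))
(np.float64(-72.36), np.int32(9), np.float64(0.0526), np.float64(0.0569), array([311.1, 129.4]))
(np.float64(-87.54), np.int32(8), np.float64(0.0528), np.float64(0.0568), array([326.5, 139. ]))
(np.float64(3.44), np.int32(6), np.float64(0.0525), np.float64(0.0564), array([231.8, 151.2]))
(np.float64(-102.64), np.int32(6), np.float64(0.0532), np.float64(0.0572), array([338.8, 151.8]))
(np.float64(18.64), np.int32(5), np.float64(0.0533), np.float64(0.0566), array([224. , 166.4]))
(np.float64(-117.74), np.int32(8), np.float64(0.0532), np.float64(0.0569), array
[... 388 characters left out ...]
ay([345.5, 215.8]))
(np.float64(78.67), np.int32(4), np.float64(0.0538), np.float64(0.0571), array([237.5, 229. ]))
(np.float64(-177.31), np.int32(5), np.float64(0.0534), np.float64(0.0566), array([336.4, 228.8]))
(np.float64(165.63), np.int32(305), np.float64(0.0498), np.float64(0.0759), array([331.8, 252.7]))
(np.float64(125.23), np.int32(1762), np.float64(0.0477), np.float64(0.076), array([281.5, 258.3]))
(np.float64(93.59), np.int32(5), np.float64(0.0534), np.float64(0.0569), array([250.2, 239.4]))
(np.float64(139.99), np.int32(4), np.float64(0.046), np.float64(0.0487), array([296.2, 242.5]))
(np.float64(178.64), np.int32(6), np.float64(0.0688), np.float64(0.0734), array([346.8, 243.5]))
```

View pics/w2.png

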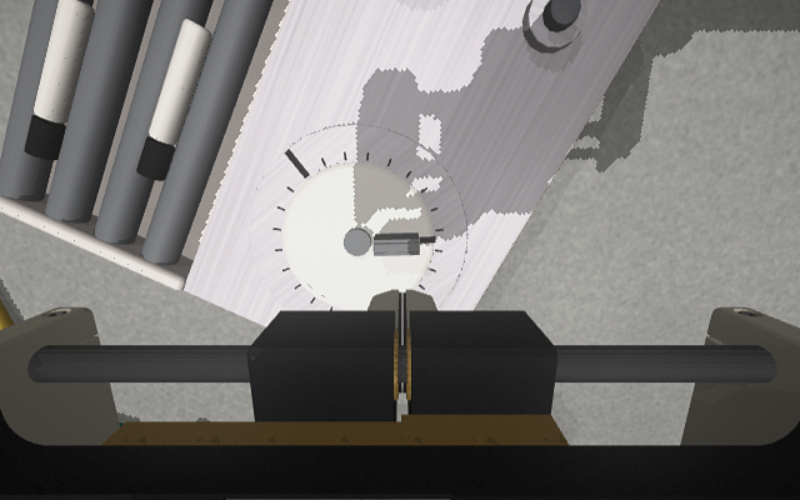

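The wrist view shows the fin at (395,243) lying flat across the image, with the closed fingertips at (402,290) on its clockwise side and the long line at (297,163). Now I descend, advance and turn.

Request:
arm_command --series '[0,0,0.1,0,0,0,0,0,0,0.1034,0,0,0,0,0,0,0,0,0,0,0,0,0,0,0,0,0,0]'

```text
time: 4.43
ee_pos: [0.528, 0.1018, 0.2661]
tool_rot: [0.91, -0.416, 0.0, -0.0]
wrist_force: [-0.3, -0.0, -0.4]
width: 0.0004
```

Request:
arm_command --series '[0.013,0,0,0,0,0,0,0.013,0,0,0,0,0,0,0.014,0,0,0,0,0,0,0,0,0,0,0,0,0]'

```text
time: 4.77
ee_pos: [0.5341, 0.0955, 0.2663]
tool_rot: [0.91, -0.415, -0.0, -0.001]
wrist_force: [-2.2, 2.6, 2.0]
width: 0.0007
```

```bash
python3 - <<'E'
from h import *
togo([.5342,.0945,.264],-49)
c=cap("wrist"); save("w3",cv2.resize(c["color"],(800,500)))
C=np.array([.5635,.1035]);[print(x) for x in line_end_angle(c,C,.042,.076,95) if x[1]>14]
E
```

```text
t 4.77 ee [0.5341 0.0955 0.2663] yaw -49.0 tilt [-0.0017 -0.0019] shift norm [0.0033 0.0024 0.0093] q7 -2.57 F [-2.2  2.6  2. ] yaw to go 0.0
(np.float64(-11.75), np.int32(185), np.float64(0.0523), np.float64(0.072), array([220.3, 143.8]))
(np.float64(-41.98), np.int32(16), np.float64(0.0523), np.float64(0.0567), array([268.1, 136.5]))
(np.float64(-57.34), np.int32(17), np.float64(0.0524), np.float64(0.0569), array([290.9, 136.5]))
(np.float64(-102.74), np.int32(16), np.float64(0.0527), np.float64(0.0574), array([347.1, 170.3]))
(np.float64(-136.92), np.int32(93), np.float64(0.0422), np.float64(0.0519), array([350.3, 215.2]))
(np.float64(137.39), np.int32(7219), np.float64(0.042), np.float64(0.076), array([291.4, 280. ]))
```

View pics/w3.png

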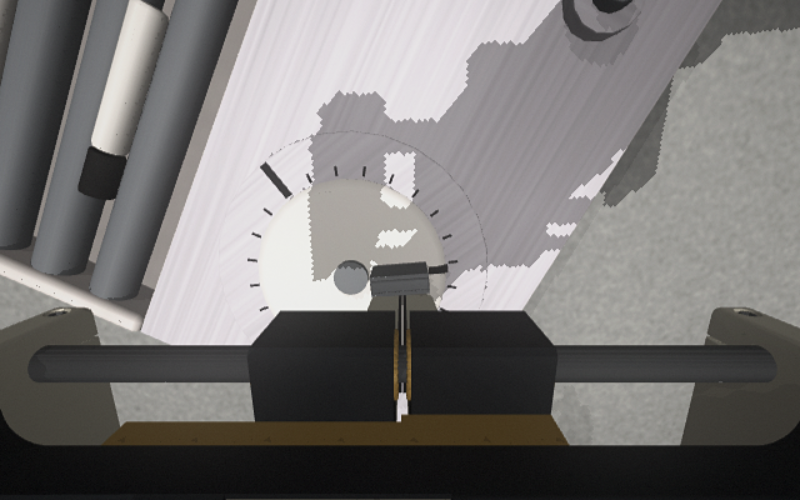

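The fingertips now touch the fin at (400,275), and the index has moved to -136.9°. I'll sweep 120° about the dial axis in steps of 6°.

Request:
arm_command --series '[0.012,0.0046,0,0,0,-0.0333,0,0.012,0.0046,0,0,0,-0.0333,0,0.012,0.0046,0,0,0,-0.0333,0,0.012,0.0046,0,0,0,-0.0333,0,0.012,0.0046,0,0,0,-0.0333,0]'

```text
time: 5.23
ee_pos: [0.5415, 0.0825, 0.2654]
tool_rot: [0.987, -0.162, -0.001, -0.001]
wrist_force: [-3.3, 3.5, 2.2]
width: 0.0004
```

Request:
arm_command --series '[0.012,0.0046,0,0,0,-0.0333,0,0.012,0.0046,0,0,0,-0.0333,0,0.012,0.0046,0,0,0,-0.0333,0,0.012,0.0046,0,0,0,-0.0333,0,0.012,0.0046,0,0,0,-0.0333,0]'

```text
time: 5.65
ee_pos: [0.5554, 0.0737, 0.2648]
tool_rot: [0.995, 0.098, -0.002, 0.0]
wrist_force: [-3.7, 1.8, 0.2]
width: 0.0006
```

```bash
cat >> h.py <<'E'
def chk():
    C=np.array([.5635,.1035]); c=cap("wrist"); o=sensors.get_obs(); M=Rot.from_quat(o["tool_rot"]).as_matrix(); d=M.T@(np.array(o["ee_pos"])-[*C,.25]); togo(o["ee_pos"]); print("TCP rel dial in tool axes",d.round(4))
    [print(x) for x in line_end_angle(c,C,.042,.076,95) if 14<x[1]<1000]; return c
E
python3 -c "
from h import *
chk()"
```

```text
t 5.7 ee [0.556  0.0731 0.2647] yaw 11.35 tilt [-0.0032 -0.    ] shift norm [0. 0. 0.] q7 -1.76 F [-4.   0.9  1.7] yaw to go None
TCP rel dial in tool axes [-0.0134  0.0283 -0.0147]
(np.float64(-11.97), np.int32(198), np.float64(0.052), np.float64(0.0718), array([315.5, 129.5]))
(np.float64(-81.37), np.int32(97), np.float64(0.0421), np.float64(0.0519), array([349.3, 219.2]))
(np.float64(-87.75), np.int32(18), np.float64(0.0525), np.float64(0.0575), array([359.4, 228.1]))
```

Request:
arm_command --series '[0.012,0.0046,0,0,0,-0.0333,0,0.012,0.0046,0,0,0,-0.0333,0,0.012,0.0046,0,0,0,-0.0333,0,0.012,0.0046,0,0,0,-0.0333,0,0.012,0.0046,0,0,0,-0.0333,0]'

```text
time: 6.12
ee_pos: [0.5717, 0.073, 0.2646]
tool_rot: [0.937, 0.35, -0.002, 0.001]
wrist_force: [-4.1, -0.1, -0.6]
width: 0.0004
```

Request:
arm_command --series '[0.012,0.0046,0,0,0,-0.0333,0,0.012,0.0046,0,0,0,-0.0333,0,0.012,0.0046,0,0,0,-0.0333,0,0.012,0.0046,0,0,0,-0.0333,0,0,0,0,0,0,0,0]'

```text
time: 6.53
ee_pos: [0.5838, 0.0787, 0.2644]
tool_rot: [0.845, 0.535, -0.001, 0.001]
wrist_force: [-1.6, -1.4, 0.0]
width: 0.0002
```

```bash
python3 -c "
from h import *
chk()"
```

```text
t 6.58 ee [0.5837 0.0787 0.2645] yaw 64.54 tilt [-0.0023  0.0002] shift norm [0. 0. 0.] q7 -1.04 F [-0.9 -2.1 -1.3] yaw to go None
TCP rel dial in tool axes [-0.0137  0.0289 -0.0144]
(np.float64(63.89), np.int32(16), np.float64(0.0528), np.float64(0.0571), array([276.5, 132.5]))
(np.float64(-12.1), np.int32(159), np.float64(0.0522), np.float64(0.072), array([368.7, 195.8]))
(np.float64(-28.39), np.int32(77), np.float64(0.042), np.float64(0.0515), array([347.8, 219.8]))
```

Request:
arm_command --series '[0.012,0.0046,0,0,0,-0.0333,0,0.012,0.0046,0,0,0,-0.0333,0,0,0,0,0,0,0,0,0,0,0,0,0,0,0]'

```text
time: 6.92
ee_pos: [0.5884, 0.0837, 0.2646]
tool_rot: [0.785, 0.619, -0.0, 0.001]
wrist_force: [0.3, -2.5, -1.5]
width: 0.0003
```

```bash
python3 -c "
from h import *
chk()"
```

```text
t 6.97 ee [0.5883 0.0838 0.2646] yaw 76.52 tilt [-0.0015  0.0011] shift norm [0. 0. 0.] q7 -0.88 F [-0.9 -3.1 -1. ] yaw to go None
TCP rel dial in tool axes [-0.0134  0.0288 -0.0146]
(np.float64(-12.17), np.int32(150), np.float64(0.0526), np.float64(0.0717), array([370.2, 214.7]))
(np.float64(-16.01), np.int32(79), np.float64(0.042), np.float64(0.0516), array([347.8, 219.7]))
```

Request:
arm_command --series '[0.0072,0.0027,0,0,0,-0.0195,0,0,0,0,0,0,0,0,0,0,0,0,0,0,0]'

```text
time: 7.22
ee_pos: [0.5895, 0.0857, 0.2648]
tool_rot: [0.765, 0.644, -0.0, 0.001]
wrist_force: [1.8, -3.0, -1.0]
width: 0.0006
```

```bash
python3 - <<'E'
from h import *
c=chk(); a=c["color"]; save("w4",cv2.resize(a[165:275,290:430],None,fx=5,fy=5,interpolation=cv2.INTER_CUBIC))
E
```

```text
t 7.27 ee [0.5894 0.0858 0.2649] yaw 80.15 tilt [-0.0012  0.0013] shift norm [0. 0. 0.] q7 -0.83 F [ 0.9 -3.9 -2. ] yaw to go None
TCP rel dial in tool axes [-0.013   0.0286 -0.0148]
(np.float64(-11.53), np.int32(81), np.float64(0.0423), np.float64(0.0513), array([347.4, 219.2]))
(np.float64(-12.17), np.int32(148), np.float64(0.0525), np.float64(0.0719), array([369.8, 220.8]))
```

View pics/w4.png

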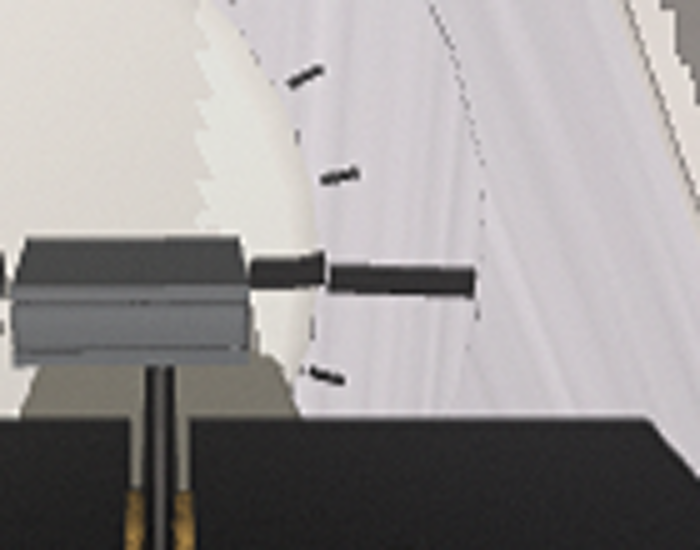

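The crop shows the index at (287,270) and the long line at (400,280), nearly in line. The mark lies on the dial face at z 69 mm, though, so I need to allow for parallax before judging this.

```bash
python3 - <<'E'
from h import *
c=cap("wrist"); C=np.array([.5635,.1035])
for z in (.064,.069): print(z,[x[:4] for x in line_end_angle(c,C,.042,.0505,95,z) if x[1]<1000])
# long line direct fit: inner end and heading
g=c["color"].max(2)
for nm,p,z in (("idx",(347,219),.069),("long",(370,221),.064)):
    for ce,a,l in blobs(g<95,20):
        v,u=np.nonzero(l)
        if l[p[1],p[0]] and a<1000: 
            P=ray(c,np.c_[u,v],z)[:,:2]; w=np.linalg.svd(P-P.mean(0))[2][0]; w*=np.sign(w@(P.mean(0)-C)); print(nm,a,P.mean(0).round(4),np.degrees(np.arctan2(w[1],w[0])).round(1))
E
```

```text
0.064 [(np.float64(-11.61), np.int32(76), np.float64(0.0422), np.float64(0.0505)), (np.float64(-24.32), np.int32(5), np.float64(0.042), np.float64(0.0428))]
0.069 [(np.float64(-9.7), np.int32(72), np.float64(0.0426), np.float64(0.0499))]
idx 491 [0.5924 0.0999] -12.0
long 148 [0.6242 0.0904] -11.9
```

Request:
arm_command --series '[-0.06,0,0,0,0,0,0,0,0,-0.12,0,0,0,0,0,0,-0.12,0,0,0,0,0.1,0,0,0,0,0,0,0,0,0,0,0,0,0]'

```text
time: 7.73
ee_pos: [0.5908, 0.103, 0.3283]
tool_rot: [0.763, 0.647, 0.006, -0.002]
wrist_force: [-0.0, 0.8, -0.5]
width: 0.0006
```

```bash
python3 - <<'E'
from h import *
c=chk(); np.save("w5.npy",c,allow_pickle=True); C=np.array([.5635,.1035]); print("cam",-c["R"].T@c["t"])
for z in (.064,.069): print(z,[x[:4] for x in line_end_angle(c,C,.042,.0505,95,z) if x[1]<1000])
a=c["color"]; u,v=proj(c,[*C,.069])[0].astype(int); print(u,v)
u0=max(0,u-40);v0=max(0,v-65); print(u0,v0);save("w5",cv2.resize(a[v0:v0+120,u0:u0+155],None,fx=5,fy=5,interpolation=cv2.INTER_CUBIC))
E
```

```text
t 7.78 ee [0.5903 0.1011 0.3268] yaw 80.6 tilt [0.007  0.0024] shift norm [0. 0. 0.] q7 -0.79 F [-0.4 -0.  -0.3] yaw to go None
TCP rel dial in tool axes [ 0.0026  0.027  -0.0768]
(np.float64(-11.94), np.int32(113), np.float64(0.042), np.float64(0.0717), array([352.8, 221. ]))
(np.float64(-70.46), np.int32(260), np.float64(0.0421), np.float64(0.0759), array([321.3, 269.4]))
(np.float64(-51.47), np.int32(841), np.float64(0.0453), np.float64(0.076), array([341.6, 261.5]))
cam [0.60187592 0.17017918 0.30952767]
0.064 [(np.float64(-11.14), np.int32(31), np.float64(0.042), np.float64(0.0503)), (np.float64(-110.05), np.int32(555), np.float64(0.042), np.float64(0.0505)), (np.float64(-62.03), np.int32(62), np.float64(0.0421), np.float64(0.0504)), (np.float64(-50.3), np.int32(33), np.float64(0.0453), np.float64(0.0504))]
0.069 [(np.float64(-9.26), np.int32(30), np.float64(0.0425), np.float64(0.0498)), (np.float64(-111.59), np.int32(602), np.float64(0.042), np.float64(0.0505)), (np.float64(-48.8), np.int32(50), np.float64(0.0439), np.float64(0.0503)), (np.float64(-61.76), np.int32(71), np.float64(0.042), np.float64(0.0504))]
289 219
249 154
```

View pics/w5.png

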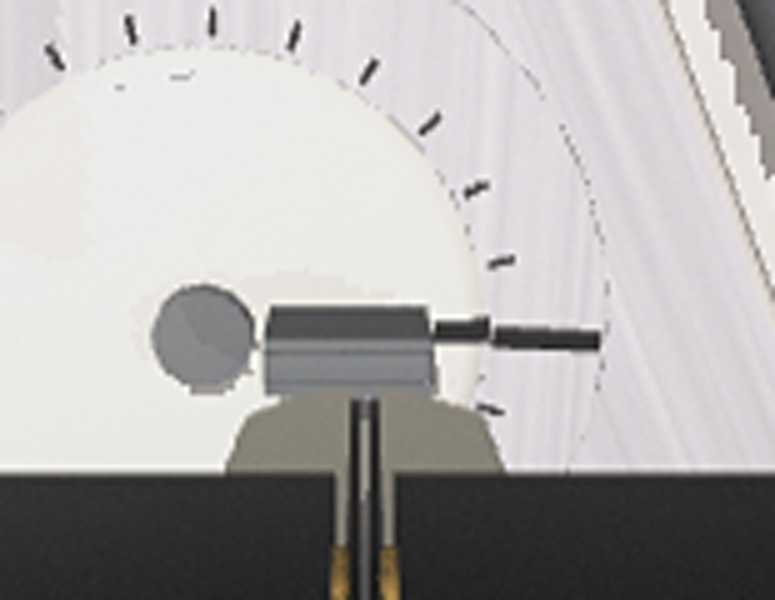

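Request:
arm_command --series '[-0.14,0,-0.08,0,0,0,0,-0.14,0,-0.08,0,0,0,0,0,0,0,0,0,0,0,0,0,0,0,0,0,0,0,0,0,0,0,0,0]'

```text
time: 8.2
ee_pos: [0.5786, 0.028, 0.3646]
tool_rot: [0.764, 0.645, 0.0, -0.001]
wrist_force: [-0.4, 0.7, 0.2]
width: 0.0005
```

```bash
cat >> h.py <<'E'
def meas():
    c=cap("wrist"); C=np.array([.5635,.1035]); im=c["color"].astype(int)
    print("cam",(-c["R"].T@c["t"]).round(4))
    m=(np.abs(im.max(2)-133)<14); p=proj(c,[*C,.073])[0]
    for ce,a,l in blobs(m,60):
        if np.hypot(*(ce-p))<8: C=ray(c,ce,.073)[0,:2]; print("hub",a,C.round(4))
    for CC in (np.array([.5635,.1035]),C):
        i=[x[:4] for x in line_end_angle(c,CC,.0425,.0495,95,.069) if x[1]<200]; L=[x[:4] for x in line_end_angle(c,CC,.053,.071,95,.064) if 25<x[1]<400]
        print("idx",np.array(i).tolist(),"long",np.array(L).tolist())
    return c
E
python3 -c "
from h import *
o=togo([.5635,.1035,.264]);meas()"
```

```text
t 8.2 ee [0.5786 0.028  0.3646] yaw 80.33 tilt [ 0.0015 -0.0008] shift norm [ 0.287  -0.11    0.4028] q7 -0.66 F [-0.4  0.7  0.2] yaw to go None
cam [0.5899 0.095  0.3451]
hub 278 [0.5631 0.1035]
idx [[-9.32, 28.0, 0.0434, 0.0492]] long [[-11.94, 67.0, 0.0535, 0.0704]]
idx [[-9.23, 28.0, 0.0428, 0.0486]] long [[-11.87, 68.0, 0.053, 0.0708]]
```

With the camera straight above the line, so without parallax, the index is at -9.3° and the long line at -11.9°. That is 2.6° too far, so I'll go over to the other flank and nudge it back.

Request:
arm_command --series '[0.143,0,0,0,0,0.0128,0,0.143,0,0,0,0,0,0,0.143,0,0,0,0,0,0,0,0,0.1,0,0,0,0,0,0,0.1,0,0,0,0]'

```text
time: 8.67
ee_pos: [0.5991, 0.139, 0.3153]
tool_rot: [0.774, 0.633, 0.003, -0.001]
wrist_force: [0.3, -0.2, -0.6]
width: 0.0008
```

Request:
arm_command --series '[0,0,0,0,0,0,0,0,0,0,0,0,0,0]'

```text
time: 8.83
ee_pos: [0.599, 0.1338, 0.3132]
tool_rot: [0.776, 0.63, -0.002, -0.001]
wrist_force: [-0.1, -0.0, -0.0]
width: 0.0005
```

```bash
python3 -c "
from h import *
togo([.5635,.1035,.2645],78)"
```

```text
t 8.83 ee [0.599  0.1338 0.3132] yaw 78.17 tilt [-0.0012 -0.0043] shift norm [-0.1474 -0.1135  0.1954] q7 -0.88 F [-0.1 -0.  -0. ] yaw to go -0.17
```

Request:
arm_command --series '[0,0,0.1,0,0,0,0,0,0,0.095,0,0,0,0,0,0,0,0,0,0,0,-0.06,0,0,0,0,0,0,-0.025,0,0,0,0,0,0]'

```text
time: 9.25
ee_pos: [0.5958, 0.1115, 0.2676]
tool_rot: [0.777, 0.629, 0.001, 0.0]
wrist_force: [0.3, 3.3, -2.6]
width: 0.0007
```

Request:
arm_command --series '[-0.008,0,0,0,0,0,0,0,0,0,0,0,0,0,0,0,0,0,0,0,0]'

```text
time: 9.5
ee_pos: [0.5956, 0.1105, 0.2676]
tool_rot: [0.777, 0.63, 0.002, 0.0]
wrist_force: [0.1, 1.1, 0.6]
width: 0.0004
```

```bash
python3 -c "
from h import *
chk();meas()"
```

```text
t 9.55 ee [0.5955 0.1106 0.2675] yaw 78.06 tilt [0.0017 0.0024] shift norm [0. 0. 0.] q7 -0.89 F [1.8 2.2 0.8] yaw to go None
TCP rel dial in tool axes [ 0.0136  0.0299 -0.0174]
cam [0.6095 0.1771 0.248 ]
idx [[-60.51, 84.0, 0.0425, 0.0495]] long []
idx [[-60.51, 84.0, 0.0425, 0.0495]] long []
```

Request:
arm_command --series '[0.06,0,0,0,0,0,0,0,0,-0.13,0,0,0,0,0,0,-0.13,0,0,0,0,-0.12,0,-0.13,0,0,0,0,-0.14,0,0,0,0,0,0]'

```text
time: 10.02
ee_pos: [0.586, 0.067, 0.3686]
tool_rot: [0.775, 0.632, 0.006, 0.002]
wrist_force: [1.3, -0.1, 1.1]
width: 0.0006
```

Request:
arm_command --series '[-0.14,0,0,0,0,0,0,0,0,0,0,0,0,0,0,0,0,0,0,0,0]'

```text
time: 10.27
ee_pos: [0.5775, 0.025, 0.3616]
tool_rot: [0.779, 0.627, -0.002, 0.001]
wrist_force: [-0.5, 0.9, -0.1]
width: 0.0005
```

```bash
python3 -c "
from h import *
togo([.5635,.1035,.2645],78);meas()"
```

```text
t 10.27 ee [0.5775 0.025  0.3616] yaw 77.71 tilt [-0.0035 -0.0008] shift norm [ 0.2962 -0.121   0.3874] q7 -0.7 F [-0.5  0.9 -0.1] yaw to go 0.29
cam [0.5918 0.0913 0.3418]
hub 289 [0.5631 0.1035]
idx [[-14.53, 23.0, 0.0431, 0.0489]] long [[-12.02, 54.0, 0.0539, 0.0703]]
idx [[-14.43, 26.0, 0.0426, 0.0494]] long [[-11.96, 57.0, 0.0534, 0.0708]]
```

The nudge went too far and the index is now at -14.5°. I'll finish from the first side, where the camera can see the marks, in small steps.

Request:
arm_command --series '[0.09,-0.006,0,0,0,0,0,0.086,0,0,0,0,0,0,0,0,0.13,0,0,0,0,0,0,0.13,0,0,0,0,0,0,0.125,0,0,0,0]'

```text
time: 10.73
ee_pos: [0.5852, 0.0745, 0.2648]
tool_rot: [0.776, 0.631, 0.001, -0.0]
wrist_force: [0.1, -0.2, 0.5]
width: 0.0005
```

Request:
arm_command --series '[0.03,0,0,0,0,0,0,0.025,0,0,0,0,0,0,0,0,0,0,0,0,0,0,0,0,0,0,0,0]'

```text
time: 11.07
ee_pos: [0.5886, 0.0863, 0.2671]
tool_rot: [0.777, 0.63, 0.001, 0.001]
wrist_force: [-0.6, -1.4, -0.4]
width: 0.0006
```

```bash
python3 -c "
from h import *
togo([.5886,.0846,.2645],77.45);meas()"
```

```text
t 11.07 ee [0.5886 0.0863 0.2671] yaw 78.11 tilt [0.0005 0.0018] shift norm [-0.0066  0.0015  0.0103] q7 -0.86 F [-0.6 -1.4 -0.4] yaw to go -0.66
cam [0.6025 0.1528 0.2475]
hub 228 [0.5627 0.107 ]
idx [[-6.13, 60.0, 0.0425, 0.0494]] long [[-12.07, 130.0, 0.0531, 0.0705], [-74.74, 198.0, 0.0531, 0.071]]
idx [[-10.51, 60.0, 0.0425, 0.0492], [-22.61, 4.0, 0.0425, 0.0429]] long [[-15.08, 125.0, 0.054, 0.0708], [-73.13, 198.0, 0.0531, 0.071]]
```

That overshot to about -6° because my approach offset was off. I'll push back clearly past the line from the far side, then come forward in sub-millimetre steps, looking after each one.

Request:
arm_command --series '[-0.06,0,0,0,0,0,0,0,0,-0.16,0,0,0,0,0.13,0,0,0,0,0,0,0.13,0,0,0,0,0,0,0,0,0.16,0,0,0,0]'

```text
time: 11.53
ee_pos: [0.6021, 0.1451, 0.277]
tool_rot: [0.775, 0.632, 0.016, 0.0]
wrist_force: [0.6, 2.3, 0.7]
width: 0.0004
```

Request:
arm_command --series '[0,0,0,0,0,0.01,0,0,0,0,0,0,0,0,0,0,0,0,0,0,0]'

```text
time: 11.78
ee_pos: [0.5994, 0.1352, 0.2675]
tool_rot: [0.786, 0.618, 0.003, 0.0]
wrist_force: [-0.1, -0.5, 0.6]
width: 0.0006
```

```bash
python3 -c "
from h import *
togo([.5635,.1035,.2645],73)"
```

```text
t 11.78 ee [0.5994 0.1352 0.2675] yaw 76.29 tilt [0.0039 0.0035] shift norm [-0.1574 -0.1093  0.0109] q7 -0.95 F [-0.1 -0.5  0.6] yaw to go -3.29
```

Request:
arm_command --series '[-0.05,0,0,0,0,0,0,-0.03,0,0,0,0,0,0,-0.02,0,0,0,0,0,0,-0.011,0,0,0,0,0,0,0,0,0,0,0,0,0]'

```text
time: 12.2
ee_pos: [0.5934, 0.1075, 0.2673]
tool_rot: [0.787, 0.617, 0.004, 0.0]
wrist_force: [2.9, 3.2, 1.0]
width: 0.0004
```

Request:
arm_command --series '[0.05,0,0,0,0,0,0,0,0,-0.16,0,0,0,0,-0.13,0,0,0,0,0,0,-0.09,0,0,0,0,0,0,0,0,0,0,0,0,0]'

```text
time: 12.62
ee_pos: [0.5813, 0.06, 0.305]
tool_rot: [0.789, 0.614, -0.004, 0.002]
wrist_force: [-0.5, -1.3, -1.3]
width: 0.0004
```

Request:
arm_command --series '[0,0,0,0,0,0,0,0,0,0,0,0,0,0]'

```text
time: 12.78
ee_pos: [0.5816, 0.0665, 0.3054]
tool_rot: [0.787, 0.617, -0.0, -0.0]
wrist_force: [-1.0, -0.5, 0.7]
width: 0.0005
```

```bash
python3 -c "
from h import *
togo([.5635,.1035,.2645],76);meas()"
```

```text
t 12.78 ee [0.5816 0.0665 0.3054] yaw 76.26 tilt [ 0.0002 -0.001 ] shift norm [ 0.1265 -0.1055  0.1638] q7 -0.83 F [-1.  -0.5  0.7] yaw to go -0.26
cam [0.5977 0.1325 0.2859]
hub 422 [0.5631 0.1036]
idx [[-21.1, 39.0, 0.0428, 0.0494]] long [[-12.04, 97.0, 0.0534, 0.0703], [-79.07, 110.0, 0.053, 0.071], [-73.44, 41.0, 0.0662, 0.0709]]
idx [[-21.18, 39.0, 0.0426, 0.0493]] long [[-12.04, 97.0, 0.0537, 0.0707], [-78.67, 109.0, 0.0531, 0.0709], [-73.21, 40.0, 0.0664, 0.071]]
```

Request:
arm_command --series '[0,0,0,0,0,0.038,0,0,0,0,0,0,0,0,0,0,0,0,0,0,0]'

```text
time: 13.08
ee_pos: [0.5818, 0.0674, 0.3055]
tool_rot: [0.821, 0.571, 0.0, -0.0]
wrist_force: [0.1, -0.7, 0.1]
width: 0.0008
```

```bash
python3 -c "
from h import *
togo([.5635,.1035,.2645],69)"
```

```text
t 13.08 ee [0.5818 0.0674 0.3055] yaw 69.67 tilt [ 0.0003 -0.0003] shift norm [ 0.11   -0.1187  0.164 ] q7 -0.93 F [ 0.1 -0.7  0.1] yaw to go -0.67
```

Request:
arm_command --series '[0,0,0.08,0,0,0,0,0,0,0.08,0,0,0,0,0,0,0,0,0,0,0,0.025,0,0,0,0,0,0,0.015,0,0,0,0,0,0]'

```text
time: 13.5
ee_pos: [0.5859, 0.0766, 0.2663]
tool_rot: [0.822, 0.57, 0.001, -0.0]
wrist_force: [-0.4, 0.7, 0.1]
width: 0.0004
```

Request:
arm_command --series '[0.008,0,0,0,0,0,0,0,0,0,0,0,0,0,0,0,0,0,0,0,0]'

```text
time: 13.75
ee_pos: [0.5864, 0.0777, 0.2664]
tool_rot: [0.822, 0.57, 0.001, 0.0]
wrist_force: [-0.3, -0.3, -0.6]
width: 0.0004
```

```bash
python3 -c "
from h import *
togo([.5635,.1035,.2645],69);meas()"
```

```text
t 13.75 ee [0.5864 0.0777 0.2664] yaw 69.45 tilt [0.0009 0.0013] shift norm [ 0.0645 -0.1219  0.0074] q7 -0.97 F [-0.3 -0.3 -0.6] yaw to go -0.45
cam [0.6102 0.1413 0.2469]
hub 110 [0.562  0.1084]
idx [[-21.26, 58.0, 0.0426, 0.0494], [-39.25, 5.0, 0.0425, 0.0438]] long [[-12.11, 137.0, 0.053, 0.0707], [-80.66, 194.0, 0.0531, 0.0709]]
idx [[74.62, 4.0, 0.0485, 0.0492], [90.74, 4.0, 0.048, 0.0493], [106.87, 6.0, 0.0475, 0.0492], [123.34, 6.0, 0.047, 0.0492], [139.78, 6.0, 0.0475, 0.0495], [-26.28, 49.0, 0.0425, 0.0494], [-34.76, 18.0, 0.0426, 0.0458], [-42.59, 6.0, 0.0466, 0.0482], [-57.29, 19.0, 0.0469, 0.0494]] long [[-16.14, 123.0, 0.0549, 0.0706]]
```

Request:
arm_command --series '[0.012,0,0,0,0,0,0,0.008,0.003,0,0,0,-0.0222,0,0,0,0,0,0,0,0,0,0,0,0,0,0,0]'

```text
time: 14.13
ee_pos: [0.5887, 0.0809, 0.2656]
tool_rot: [0.802, 0.597, -0.0, 0.0]
wrist_force: [0.5, -1.9, 1.2]
width: 0.0005
```

```bash
python3 -c "
from h import *
togo([.5635,.1035,.2645],69);meas()" | grep -v "cam\|hub"
```

```text
t 14.13 ee [0.5887 0.0809 0.2656] yaw 73.27 tilt [-0.0011  0.0001] shift norm [ 0.0577 -0.1224  0.0041] q7 -0.92 F [ 0.5 -1.9  1.2] yaw to go -4.27
idx [[-18.76, 63.0, 0.0425, 0.0493]] long [[-12.15, 140.0, 0.053, 0.0708], [-77.02, 192.0, 0.0531, 0.071]]
idx [[-22.86, 60.0, 0.0428, 0.0494], [-33.75, 15.0, 0.0427, 0.0448], [-52.81, 58.0, 0.0449, 0.0495]] long [[-15.4, 130.0, 0.0542, 0.0705]]
```

Request:
arm_command --series '[0.008,0.003,0,0,0,-0.0222,0,0,0,0,0,0,0,0,0,0,0,0,0,0,0]'

```text
time: 14.43
ee_pos: [0.5901, 0.0827, 0.2655]
tool_rot: [0.781, 0.624, -0.0, 0.0]
wrist_force: [-1.0, -4.0, -0.0]
width: 0.0008
```

```bash
python3 -c "
from h import *
togo([.5635,.1035,.2645],69);meas()" | grep -v "cam\|hub"
```

```text
t 14.43 ee [0.5901 0.0827 0.2655] yaw 77.23 tilt [-0.0006  0.0006] shift norm [ 0.0578 -0.1221  0.004 ] q7 -0.87 F [-1. -4. -0.] yaw to go -8.23
idx [[-14.74, 61.0, 0.0425, 0.0493]] long [[-11.98, 131.0, 0.053, 0.0708]]
idx [[-18.03, 64.0, 0.0425, 0.0495], [-29.56, 16.0, 0.0426, 0.0455], [-48.75, 79.0, 0.044, 0.0494]] long [[-14.48, 131.0, 0.0536, 0.0709]]
```

Request:
arm_command --series '[0.0048,0.0018,0,0,0,-0.0133,0,0,0,0,0,0,0,0,0,0,0,0,0,0,0]'

```text
time: 14.73
ee_pos: [0.5909, 0.084, 0.2656]
tool_rot: [0.768, 0.641, 0.0, 0.0]
wrist_force: [1.0, -2.9, 0.1]
width: 0.0004
```

```bash
python3 -c "
from h import *
togo([.5635,.1035,.2645],69);meas()" | grep -v "cam\|hub"
```

```text
t 14.73 ee [0.5909 0.084  0.2656] yaw 79.66 tilt [-0.0001  0.0011] shift norm [ 0.0571 -0.1219  0.0041] q7 -0.84 F [ 1.  -2.9  0.1] yaw to go -10.66
idx [[-11.94, 63.0, 0.0425, 0.0493]] long [[-12.12, 138.0, 0.053, 0.071]]
idx [[-15.18, 64.0, 0.0426, 0.0494], [-23.16, 6.0, 0.0427, 0.0435], [-45.81, 79.0, 0.0439, 0.0495]] long [[-14.54, 130.0, 0.0539, 0.0707]]
```

Request:
arm_command --series '[-0.05,0,0,0,0,0,0,-0.08,0,-0.13,0,0,0,0,-0.1,0,-0.13,0,0,0,0,0,0,-0.14,0,0,0,0,0,0,0,0,0,0,0]'

```text
time: 15.2
ee_pos: [0.5815, 0.0276, 0.3719]
tool_rot: [0.768, 0.64, 0.005, 0.003]
wrist_force: [1.1, 0.9, 0.2]
width: 0.0006
```

Request:
arm_command --series '[0,0,0,0,0,0,0,0,0,0,0,0,0,0]'

```text
time: 15.37
ee_pos: [0.5796, 0.0283, 0.365]
tool_rot: [0.767, 0.642, -0.0, -0.001]
wrist_force: [0.4, -0.0, -0.5]
width: 0.0005
```

```bash
python3 - <<'E'
from h import *
togo([.5635,.1035,.2645],69);c=meas(); togo([.647,-.051,.30])
a=c["color"]; u,v=proj(c,[.5635,.1035,.069])[0].astype(int);u0=max(0,u-60);v0=max(0,v-55);save("w6",cv2.resize(a[v0:v0+110,u0:u0+155],None,fx=5,fy=5,interpolation=cv2.INTER_CUBIC))
E
```

```text
t 15.37 ee [0.5796 0.0283 0.365 ] yaw 79.84 tilt [ 0.0006 -0.0015] shift norm [ 0.2846 -0.1158  0.4022] q7 -0.67 F [ 0.4 -0.  -0.5] yaw to go -10.84
cam [0.5914 0.0952 0.3454]
hub 279 [0.5631 0.1036]
idx [[-11.57, 28.0, 0.0428, 0.0487]] long [[-11.97, 69.0, 0.0538, 0.0707]]
idx [[-11.62, 28.0, 0.0432, 0.0491]] long [[-11.97, 70.0, 0.0533, 0.071]]
t 15.42 ee [0.5795 0.0282 0.3642] yaw 79.86 tilt [-0.     -0.0029] shift norm [-0.2645  0.3222  0.2559] q7 -0.67 F [-0.6  0.2  0.4] yaw to go None
```

View pics/w6.png

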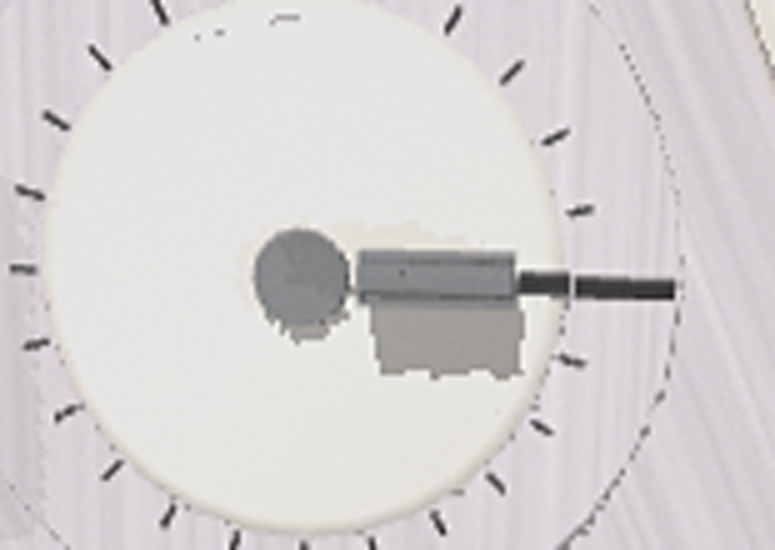

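The crop from above shows the fin, the index (543,285) and the long line (625,289) in one line, measured at -11.6° and -12.0°. The dial is set, so I go to the start button.

Request:
arm_command --series '[-0.088,0.1074,0,0,0,0,0,-0.088,0.1074,0,0,0,0,0,-0.0885,0.1074,0,0,0,0,0,0,0,0.1,0,0,0,0,0,0,0.1,0,0,0,0]'

```text
time: 15.83
ee_pos: [0.649, -0.0537, 0.3135]
tool_rot: [0.769, 0.64, 0.0, 0.0]
wrist_force: [-0.7, -0.2, -0.7]
width: 0.0007
```

Request:
arm_command --series '[0,0,0.1,0,0,0,0,0,0,0,0,0,0,0,0,0,0,0,0,0,0]'

```text
time: 16.08
ee_pos: [0.6472, -0.051, 0.2878]
tool_rot: [0.767, 0.642, -0.002, -0.002]
wrist_force: [0.5, 0.1, -0.2]
width: 0.0003
```

```bash
python3 - <<'E'
from h import *
togo([.647,-.051,.2645]); c=cap("wrist"); save("w7",cv2.resize(c["color"],(800,500)))
E
```

```text
t 16.08 ee [ 0.6472 -0.051   0.2878] yaw 79.87 tilt [-0.0002 -0.006 ] shift norm [ 0.0001 -0.0001  0.0934] q7 -0.56 F [ 0.5  0.1 -0.2] yaw to go None
```

View pics/w7.png

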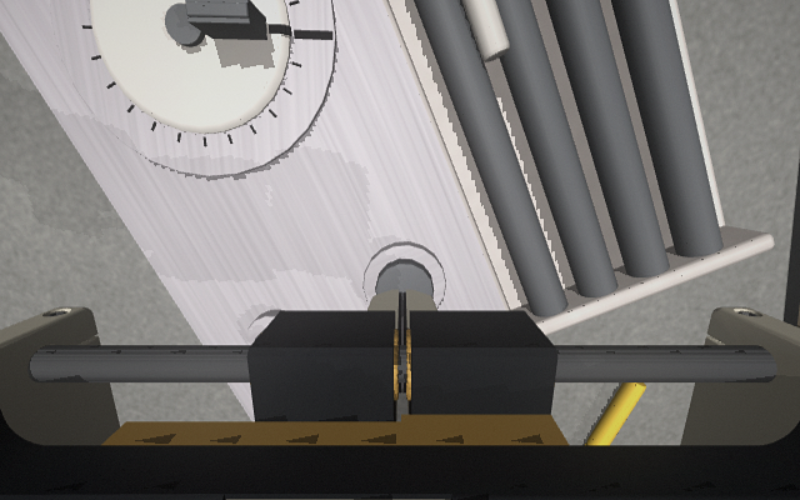

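The view shows the fingertips at (402,300) centred over the large start button and its ring (404,280), with stop well to the left at (270,325). Now I press in steps.

Request:
arm_command --series '[0,0,0.05,0,0,0,0,0,0,0.035,0,0,0,0,0,0,0,0,0,0,0,0,0,0,0,0,0,0]'

```text
time: 16.47
ee_pos: [0.6478, -0.0514, 0.2692]
tool_rot: [0.767, 0.641, -0.0, -0.0]
wrist_force: [-0.8, -0.2, 0.1]
width: 0.0007
```

Request:
arm_command --series '[0,0,0.012,0,0,0,0,0,0,0.012,0,0,0,0,0,0,0.008,0,0,0,0,0,0,0,0,0,0,0,0,0,0,0,0,0,0]'

```text
time: 16.88
ee_pos: [0.6481, -0.0513, 0.2625]
tool_rot: [0.767, 0.641, 0.001, 0.001]
wrist_force: [-0.9, -0.1, 5.7]
width: 0.0005
```

Request:
arm_command --series '[0,0,0.01,0,0,0,0,0,0,0,0,0,0,0,0,0,0,0,0,0,0]'

```text
time: 17.13
ee_pos: [0.6481, -0.0511, 0.2623]
tool_rot: [0.767, 0.641, 0.0, 0.001]
wrist_force: [-5.3, -1.1, 15.5]
width: 0.0002
```

Request:
arm_command --series '[0,0,0.01,0,0,0,0,0,0,0,0,0,0,0,0,0,0,0,0,0,0]'

```text
time: 17.38
ee_pos: [0.6481, -0.051, 0.2621]
tool_rot: [0.767, 0.641, 0.0, 0.002]
wrist_force: [-8.6, -1.9, 26.0]
width: 0.0005
```

Request:
arm_command --series '[0,0,0.01,0,0,0,0,0,0,0,0,0,0,0,0,0,0,0,0,0,0]'

```text
time: 17.63
ee_pos: [0.648, -0.0508, 0.2619]
tool_rot: [0.767, 0.641, 0.0, 0.002]
wrist_force: [-12.5, -1.2, 35.3]
width: 0.0005
```

The press met a hard stop at TCP z 0.262, with 35 N. I'll release slowly and use the spring force against height to confirm the full 6 mm travel.

Request:
arm_command --series '[0,0,-0.03,0,0,0,0,0,0,0,0,0,0,0,0,0,0,0,0,0,0]'

```text
time: 17.88
ee_pos: [0.6483, -0.0514, 0.2629]
tool_rot: [0.767, 0.641, 0.001, 0.001]
wrist_force: [-0.1, 0.5, 4.8]
width: 0.0007
```

Request:
arm_command --series '[0,0,-0.006,0,0,0,0,0,0,0,0,0,0,0,0,0,0,0,0,0,0]'

```text
time: 18.13
ee_pos: [0.6486, -0.0515, 0.2629]
tool_rot: [0.767, 0.641, 0.001, 0.0]
wrist_force: [1.8, -0.1, 4.1]
width: 0.0004
```

Request:
arm_command --series '[0,0,-0.006,0,0,0,0,0,0,0,0,0,0,0,0,0,0,0,0,0,0]'

```text
time: 18.38
ee_pos: [0.6485, -0.0514, 0.2644]
tool_rot: [0.767, 0.641, 0.001, 0.0]
wrist_force: [2.5, -0.1, 2.7]
width: 0.0004
```

Request:
arm_command --series '[0,0,-0.006,0,0,0,0,0,0,0,0,0,0,0,0,0,0,0,0,0,0]'

```text
time: 18.63
ee_pos: [0.6479, -0.0515, 0.2656]
tool_rot: [0.767, 0.641, -0.0, -0.0]
wrist_force: [2.4, 0.3, 2.8]
width: 0.0002
```

Request:
arm_command --series '[0,0,-0.006,0,0,0,0,0,0,0,0,0,0,0,0,0,0,0,0,0,0]'

```text
time: 18.88
ee_pos: [0.6476, -0.0516, 0.2669]
tool_rot: [0.767, 0.641, -0.001, -0.0]
wrist_force: [1.9, 1.3, 2.2]
width: 0.0005
```

Request:
arm_command --series '[0,0,-0.006,0,0,0,0,0,0,0,0,0,0,0,0,0,0,0,0,0,0]'

```text
time: 19.13
ee_pos: [0.6475, -0.0516, 0.2683]
tool_rot: [0.767, 0.641, -0.001, -0.001]
wrist_force: [0.9, 0.8, 1.2]
width: 0.0007
```

The release force falls from 4.8 N to 1.2 N over about 6 mm, which matches the spring. So the press was full and the button is coming back up. Now I lift clear and check.

Request:
arm_command --series '[0,0,-0.06,0,0,0,0,0,0,-0.13,0,0,0,0,0,0,-0.13,0,0,0,0,-0.1,0,-0.13,0,0,0,0,-0.1,-0.05,0,0,0,0,0]'

```text
time: 19.55
ee_pos: [0.6289, -0.0965, 0.3876]
tool_rot: [0.766, 0.643, 0.005, 0.003]
wrist_force: [1.0, -0.8, -0.2]
width: 0.0003
```

Request:
arm_command --series '[0,-0.15,0,0,0,0,0,0,-0.15,0,0,0,0,0,0,0,0,0,0,0,0,0,0,0,0,0,0,0,0,0,0,0,0,0,0]'

```text
time: 19.97
ee_pos: [0.5529, -0.0856, 0.3811]
tool_rot: [0.767, 0.641, -0.0, 0.0]
wrist_force: [0.7, -0.1, -0.2]
width: 0.0006
```

```bash
python3 - <<'E'
from h import *
togo([.5635,.1035,.2645],69);c=meas(); save("w8",cv2.resize(c["color"],(800,500)))
im=c["color"].astype(int); m=(im.max(2)<150)&(im.max(2)>60)
for nm,p in (("start",[.647,-.051,.078]),("stop",[.5601,-.0721,.078])):
    q=proj(c,p)[0]; print(nm,q,[(ray(c,ce,.078).round(4).tolist(),a) for ce,a,l in blobs(m,15) if np.hypot(*(ce-q))<12])
E
```

```text
t 19.97 ee [ 0.5529 -0.0856  0.3811] yaw 79.77 tilt [-0.0006 -0.0004] shift norm [ 0.7521 -0.0924  0.4661] q7 -0.47 F [ 0.7 -0.1 -0.2] yaw to go -10.77
cam [ 0.5648 -0.0187  0.3615]
hub 107 [0.562  0.0989]
idx [[-12.34, 22.0, 0.0429, 0.0494]] long [[-11.58, 87.0, 0.0535, 0.0704]]
idx [[-6.33, 20.0, 0.0427, 0.0491]] long [[-7.13, 88.0, 0.0533, 0.0701]]
start [407.40027769 152.09319136] [([[0.6466, -0.0515, 0.078]], np.int32(1034))]
stop [325.94060743 187.52797784] [([[0.5601, -0.073, 0.078]], np.int32(279))]
```

View pics/w8.png

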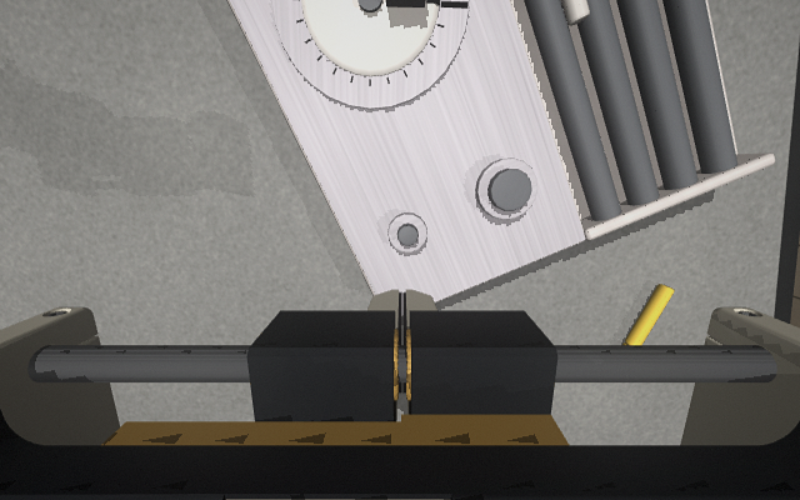

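Start (510,190) is up again, stop (407,235) is untouched, and the arm hangs free with the tips at about 0.195 m. The oblique dial reading at the image edge (-12.3° against -11.6°) still agrees within 1°. I'm handing in.

```bash
python3 -c "
from workcell import arm
arm.job_done()"
```

```text
the job is handed in; nothing more can be done
```

The dial is set to the long line, the start button has been pressed once and has come back up, and the job is handed in at about 20 s on the robot's clock.

- **Dial:** I pushed the fin round by about 127° with the closed fingertips, without gripping. A parallax error in my first measurement took it 2.6° too far. Correcting that took two further passes that missed by 2.5° and 6°, and one deliberate push back past the line. I then brought it up slowly from the first side. Seen from straight above, the index was at -11.6° and the long line at -12.0°, so 0.4° apart.
- **Start button:** I pressed it to its hard stop, up to about 35 N. On release the force fell from 4.8 N to 1.2 N over about 6 mm, which matches the spring over its full travel. The last picture shows it up.
- **Last checks:** A final oblique view at the image edge read -12.3° against -11.6°, in the opposite direction to the overhead view but within 1°. I trust the overhead one more. The button's hard stop came about 4 mm higher than the given dimensions predict, so I relied on the force readings for that.
- **Everything else:** Nothing came near the stop button, tubes, bottle or slide box, and stop is unmoved in the last picture. I did not check the tubes, bottle or slide box separately at the end. The arm finished clear, with the fingertips about 0.195 m above the bench.

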